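Load the dish reader

TASK

Set the clear petri dish flat on the open end of the dish reader, slide it between the converging guides until it is fully home under the white bridge, and only then swing the orange gate fully shut behind it. Leave the weighing boat, the beaker and the capped vial where they stand.

Things in the scene. Friction and masses are not known exactly. Their poses are not given: they have to be found in the camera images.
- dish_center (a point): Clear round petri dish, 63 mm across, 16 mm high, 20 to 45 g, slippery, flat on a 2 mm blue mat at the left of the worktop (the white square weighing boat is near it). The point is its centre, half-way up. Between the mat and the dish reader stands a blue centrifuge with its clear lid shut, about 150 mm across and 130 mm high: carry the dish over it.
- nest (a point): Where the dish's centre (half-way up) lies when fully home in the reader, 16 mm over the worktop. Axes: x along the way in, from the open end towards the bridge; y to the left of it; z up. Two rubber pads under the bridge form a V that stops the dish here; its near edge is then at x = -32 mm, still outside the bridge. It cannot be lowered in from above. Sliding it needs a few newtons at most.
- apron (a point): Middle of the bare open end of the dish reader's dark stage plate, on its top surface, 8 mm over the worktop, 112 mm before the nest on its centre line; axes as the nest's. The reader is fixed. The plate runs from x = -150 to +60 mm of the nest, y = -78 to +65 mm, and is bare from x = -150 to -75 mm.
- gate (a joint): Angle of the orange gate arm, rad: 0 = shut, at a firm stop (arm square across the way, 2 mm behind a dish that is home), growing as it opens, to 2.2; starts at 1.7 to 2.1. It turns about an upright pin; seen from above it shuts clockwise. It moves level above the rails, 17 to 24 mm over the worktop, with light friction (0.5 N at the knob), and stays where left.
- gate_knob (a point): Upright round orange knob at the free end of the gate arm, 12 mm in diameter, from 24 to 63 mm over the worktop; the point is on its axis 49 mm over the worktop, 68 mm from the pin. Can be pushed, or taken between the fingers and led round.
- gate_pivot (a point): Axis of the gate's pin, at the same height as the knob's point; 38 mm before the nest and 62 mm to its right.
- boat: White square weighing boat, 50 x 50 x 15 mm, loose, on the blue mat near the dish; origin at the centre of its underside. Bystander.
- beaker: Small glass beaker, 44 x 51 x 61 mm, loose; origin at the centre of its underside. Bystander.
- vial: Glass vial with white cap, 27 mm across, 60 mm high, loose; origin at the centre of its underside. Bystander.
- guides (a point): Middle of the mouth between the two metal guide rails, on the stage's top, 75 mm before the nest; axes as the nest's. The smooth, low-friction rails' tops are 7 mm over the stage. They converge at 20 degrees each, from 113 mm apart here to 67 mm apart 63 mm further on, then run parallel into the bridge.
- bridge (a point): Middle of the near top edge of the white bridge over the nest, 36 mm over the worktop; axes as the nest's. The bridge runs from x = -5 to +45 mm of the nest, 95 mm wide; the way through under it is 22 mm high. A short dark lens on top reaches 55 mm over the worktop.
Not all that is in view belongs to the job. What is shaped like the part that bears dish_center but pink is not meant.

How it is judged:
By the outcome, as a careful person would: the job done as asked, in the order asked, and still so for the second after the job is handed in, with the robot touching nothing.
It also fails if it takes over 72 s, if anything falls off the work surface, if the arm or the gripper's body presses on something with over 40 N, if the wrist force passes 120 N, or if a joint passes its speed limit or range.

ROBOT

A 6-joint arm with a two-finger parallel gripper is mounted at the origin on a cart in front of the work surface, level with it; the furniture and walls round the work are solid. World frame = base frame: x ahead of the robot, y to its left, z up, the work surface at z = 0. Lengths are in m, angles in rad, forces in N, time in s.
With the tool pointing down it reaches from about 0.35 to 0.975 m from the base axis. Payload 4.9 kg.
Tool frame: the origin (TCP) lies at the very end of the fingers, on their centre line; the grasp point (between the pads) lies 19 mm behind it; z points along the fingers, y is the line along which they close (so a half turn about z gives the same grasp; the last joint's range is limited). The gripper opens to 85 mm and grips with 20 to 120 N. Pads are 22 mm wide; open, the fingers measure 114 mm over their backs; the gripper's body (76 mm by 85 mm) begins 54 mm behind the grasp point. The pads swing forward as they close: fully open they stand 13 mm farther back than shut.
Start: joints at [1.106, 0.053, 1.613, -0, 1.476, -0.119], TCP at [0.212, 0.588, 0.231] pointing down, gripper open.
Joint ranges: [-3.01, 3.01], [-1.01, 2.22], [0.06, 2.58], [-1.02, 4.17], [0.09, 2.62], [-3.14, 3.14]. Speed limits (rad/s): [2.57, 2.57, 3.14, 3.14, 3.14, 3.14].

INTERFACE

Orientations are given as a rotation vector (axis times angle).
In Python, from station import ctrl gives the robot as it stands. The module is installed in compiled form; this text tells all that it offers.
- The arm moves only by the tool jog_arm, never from a script. Its argument "steps" is a list of rows, each an object with "delta_rot": the turn, a rotation vector about the tool's x, y, z in degrees, a list of three; "linear": the shift along the tool's x, y, z in m, a list of three; "grip": the finger opening in m, from 0 to 0.0854. In form: [{"delta_rot": [rx, ry, rz], "linear": [x, y, z], "grip": grip}, ...]. A call has 1 to 10 rows; each row shifts and turns the commanded pose from where the row before left it, along the tool's axes as they then stand; what a row does not reach is not made up. A row lasts 1/10 s, in which the tool goes at most 50 mm and 8.59 degrees, less where a joint would pass 70% of its speed; a pose out of reach is approached as far as the arm can. A call with a gripper value outside its range is refused whole. The fingers move at their own pace and stop on an object; "newtons" is the grip in N (left out, the last holds). Time passes only in rows, so rows that do not move let the fingers close. It gives the time, the measured TCP pose, the force, the opening and the grip force at its end, in the units of the state.
- ctrl.get_obs(): the state, without advancing time (a new reading comes with each control period).
- ctrl.get_image(name): name is "side" or "top"; returns (picture, depth): 480x640x3 uint8, red, green, blue; 480x640 float32, m along the optical axis (not along the pixel's ray), 0 where there is no reading.
- ctrl.camera_info(name): a dict with "camera_matrix" (3x3 intrinsics, pixels), "R" (3x3) and "t" (3): a world point X has camera coordinates R X + t. Camera axes: x right, y down, z forward; pixel columns grow to the right and rows downward; lengths in m; the calibration is good to about 2 mm. A picture is of the moment at which its call begins. camera_info takes no time and is no camera call.
- ctrl.finish_job(): hands the job in; it is judged then, once.
The state is a dict: "t": time; "q": joint angles; "dq": joint speeds; "effort": joint torques, N m; "tool_pos": TCP position; "tool_rot": TCP orientation; "contact_force": force on the tool from outside, world axes, zero at the start; "wrist_torque": the same for the moment, N m; "opening": finger opening in m; "grip_force": force on a finger pad.
Only numpy, scipy, OpenCV 4.12 (cv2) and the standard library are available. Lean on these libraries where they do the work, as an engineer would, in place of code of your own. Each camera call takes 0.05 s, during which the arm holds its last target. There are 200 camera calls.

## Working session

There is one attempt and no reset: what is moved stays moved. The work goes in short steps, Python scripts to look and compute and a tool call to move; the robot and the scene stay as the last step left them, time stands still between calls to the robot, and variables do not carry over. Pictures are saved under pics/ and viewed, at most 10 in all, crops included, and the job is handed in when it is done.

Besides the shell and the picture viewer there is one more tool, called after "Request:" as name(argument=value, ...), one argument or row to a line, values as JSON. jog_arm: Moves the arm, as the interface text tells. Its arguments: {"type":"object","properties":{"steps":{"type":"array"},"newtons":{"type":"number"}},"required":["steps"]}

```bash
mkdir -p pics; cat > h.py <<'E'
import numpy as np, cv2
from station import ctrl
def cam(n):
    c=ctrl.camera_info(n); return np.array(c["camera_matrix"]),np.array(c["R"]),np.array(c["t"])
def ray(n,u,v,z):
    K,R,t=cam(n); d=R.T@np.linalg.solve(K,[u,v,1.]); o=-R.T@t
    return o+d*(z-o[2])/d[2]
def proj(n,X):
    K,R,t=cam(n); p=K@(R@np.array(X,float)+t); return p[:2]/p[2]
def save(n,f,crop=None,s=1):
    im,d=ctrl.get_image(n); im=im[:,:,::-1]
    if crop: x0,y0,x1,y1=crop; im2=im[y0:y1,x0:x1]
    else: im2=im
    cv2.imwrite(f,cv2.resize(im2,None,fx=s,fy=s,interpolation=cv2.INTER_CUBIC)); return im,d
E
python3 - <<'E'
from h import *
for n in("top","side"):
    im,d=save(n,f"pics/{n}0.png"); np.save(n+"d.npy",d); cv2.imwrite(n+"raw.png",im)
    K,R,t=cam(n); print(n,K.round(0).tolist(),(-R.T@t).round(3),R.round(2).tolist())
o=ctrl.get_obs(); print(o["t"],o["tool_pos"],o["tool_rot"],o["opening"])
E
```

```text
top [[509.0, 0.0, 318.0], [0.0, 509.0, 244.0], [0.0, 0.0, 1.0]] [ 0.4   -0.099  1.353] [[0.01, -1.0, -0.01], [-0.99, -0.01, -0.12], [0.12, 0.01, -0.99]]
side [[463.0, 0.0, 315.0], [0.0, 463.0, 241.0], [0.0, 0.0, 1.0]] [ 0.782 -0.802  1.012] [[0.96, 0.29, -0.01], [0.22, -0.74, -0.64], [-0.19, 0.61, -0.77]]
0.1 [0.21156932 0.58750629 0.23020169] [-5.40270916e-01 -3.09426725e+00  2.73299019e-03] 0.08538187226253693
```

View pics/top0.png

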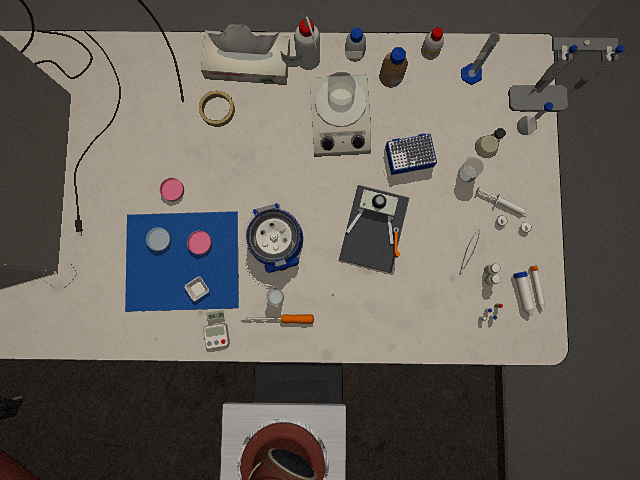

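View pics/side0.png

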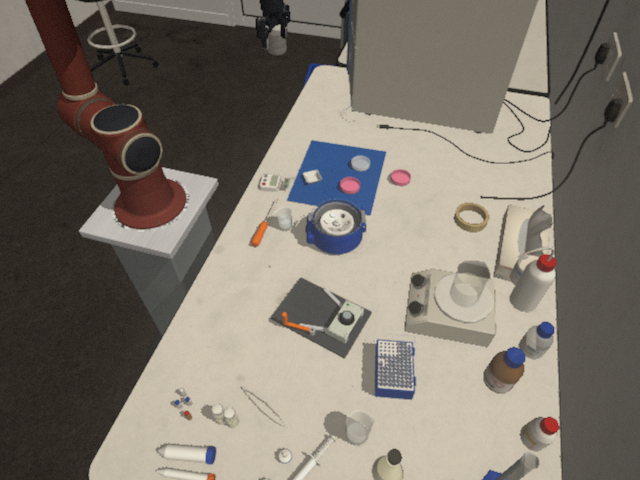

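Top view: the clear dish is at (158,239) on the mat. Two pink lookalikes sit at (200,243) and (172,189), and the boat is at (197,289). The centrifuge is at (274,238) and the beaker at (275,298). The reader is at (375,230), with its bridge up-image at (380,203) and the gate's orange arm at (397,242). Only the clear, colourless disc fits the description. I'll measure and confirm it in a crop.

```bash
cat > m.py <<'E'
from h import *
im=cv2.imread("topraw.png"); hsv=cv2.cvtColor(im,cv2.COLOR_BGR2HSV)
def blob(mask,x0,y0,x1,y1):
    m=np.zeros_like(mask); m[y0:y1,x0:x1]=mask[y0:y1,x0:x1]
    c=max(cv2.findContours(m,cv2.RETR_EXTERNAL,cv2.CHAIN_APPROX_NONE)[0],key=cv2.contourArea); return c
V=hsv[:,:,2]; S=hsv[:,:,1]
# plate
dark=((V<100)&(S<90)).astype(np.uint8)*255
c=cv2.convexHull(blob(dark,330,175,420,285)).reshape(-1,2)
P=np.array([ray("top",u,v,.008)[:2] for u,v in c],np.float32)
r=cv2.minAreaRect(P*1000); print("plate",r, cv2.boxPoints(r).round(0).tolist())
d=blob(((S<150)&(V>80)).astype(np.uint8)*255,140,222,178,260)
(u,v),rad=cv2.minEnclosingCircle(d); print("dish px",u,v,rad,ray("top",u,v,.015))
o=blob(((hsv[:,:,0]<18)&(S>150)&(V>100)).astype(np.uint8)*255,380,215,420,270)
x=cv2.boundingRect(o); print("gate",x)
b=blob(((S<70)&(V>120)).astype(np.uint8)*255,180,275,212,305); (u,v),_=cv2.minEnclosingCircle(b); print("boat",u,v,ray("top",u,v,.01), cv2.minAreaRect(b))
A=cv2.resize(im[170:290,325:425],None,fx=4,fy=4,interpolation=cv2.INTER_CUBIC)
B=cv2.resize(im[200:320,130:230],None,fx=4,fy=4,interpolation=cv2.INTER_CUBIC)
cv2.imwrite("pics/crop1.png",np.hstack([B,A]))
D=np.load("topd.npy"); print(D[239,150:168].round(3), D[230:250,274].round(3))
for p in[(274,238),(275,298)]: print(ray("top",*p,.1))
E
python3 m.py
```

```text
plate ((607.4447631835938, -235.29930114746094), (149.85623168945312, 215.46975708007812), 76.17361450195312) [[485.0, -282.0], [694.0, -334.0], [730.0, -188.0], [521.0, -137.0]]
dish px 157.75 239.0 12.412291526794434 [0.57459693 0.34234189 0.015     ]
gate (394, 232, 6, 24)
boat 196.07142639160156 288.1190490722656 [0.4456529  0.23607393 0.01      ] ((196.2692108154297, 288.15380859375), (18.859806060791016, 19.691856384277344), 56.30992889404297)
[1.349 1.347 1.349 1.351 1.352 1.354 1.351 1.349 1.351 1.347 1.352 1.347
 1.347 1.35  1.352 1.345 1.353 1.347] [1.317 1.317 1.312 1.306 1.305 1.303 1.305 1.299 1.299 1.304 1.312 1.315
 1.317 1.313 1.309 1.303 1.3   1.3   1.301 1.303]
[0.56892157 0.02452815 0.1       ]
[0.42055656 0.01880465 0.1       ]
```

View pics/crop1.png

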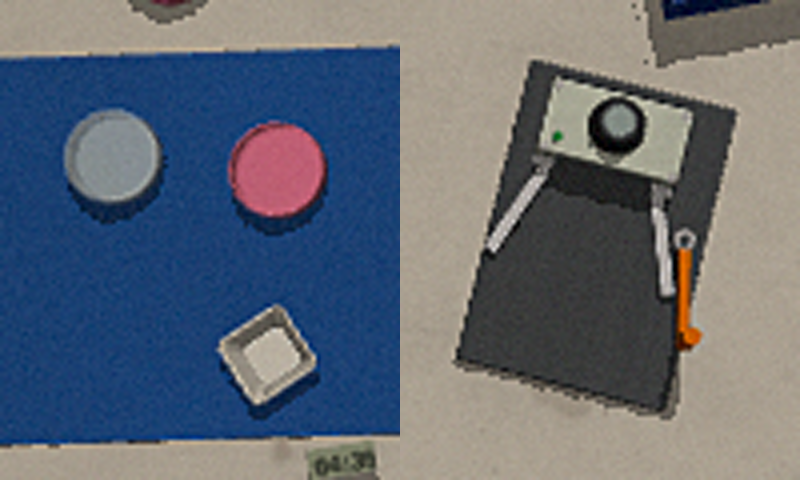

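The crop confirms it: the clear dish is at full-image (158,239), the pink one at (199,243) is the lookalike, and the boat is at (197,289). In the reader, the rails converge toward the bridge. The gate pin is at about (396,229.5) and the knob at about (397.5,254). Next I'll work out the frames and check the cabinet's clearance.

```bash
cat > f.py <<'E'
from h import *
pl=[((357.5,185.5),(60,65)),((408.75,197.5),(60,-78)),((339.25,260.25),(-150,65)),((392,272.25),(-150,-78))]
W=np.array([ray("top",*p,.008)[:2] for p,_ in pl]); N=np.array([n for _,n in pl])/1000.
mw,mn=W.mean(0),N.mean(0); A,B=W-mw,N-mn
th=np.arctan2((B[:,0]*A[:,1]-B[:,1]*A[:,0]).sum(),(A*B).sum())
Rn=np.array([[np.cos(th),-np.sin(th)],[np.sin(th),np.cos(th)]]); nest=mw-Rn@mn
if __name__=="__main__":
    print("yaw",np.degrees(th),"nest",nest,"res",(A-B@Rn.T).round(4).tolist())
    for nm,p in dict(apron=(-.112,0),pivot=(-.038,-.062)).items(): print(nm,nest+Rn@p)
    pv=ray("top",396,229.5,.026)[:2]; kn=ray("top",397.5,254.3,.063)[:2]
    print("pivot nestframe",Rn.T@(pv-nest),"knob",kn,Rn.T@(kn-nest))
    print("box bottom",[ray("side",*p,0).round(3) for p in[(352,103),(498,133)]])
    D=np.load("topd.npy"); K,R,t=cam("top")
    for u,v in[(60,100),(55,270),(20,100),(30,200)]:
        print("box top",R.T@(np.linalg.solve(K,[u,v,1])*D[v,u]-t))
    s=cv2.imread("sideraw.png"); hsv=cv2.cvtColor(s,cv2.COLOR_BGR2HSV)
    m=((hsv[:,:,1]<150)&(hsv[:,:,2]>90)).astype(np.uint8)[148:178,345:374]*255
    c=max(cv2.findContours(m,cv2.RETR_EXTERNAL,cv2.CHAIN_APPROX_NONE)[0],key=cv2.contourArea); x=cv2.boundingRect(c)
    print("side dish",x,ray("side",345+x[0]+x[2]/2,148+x[1]+x[3]/2,.012), "pred",proj("side",(.5746,.3423,.010)))
E
python3 f.py
```

```text
yaw -12.962598463093482 nest [ 0.65489263 -0.23808333] res [[-0.0013, -0.0008], [-0.0009, 0.0007], [0.0002, 0.0001], [0.0019, -0.0]]
apron [ 0.54574675 -0.21296005]
pivot [ 0.60395346 -0.28997939]
pivot nestframe [-0.03737852 -0.06119737] knob [ 0.53521957 -0.28734142] [-0.10557406 -0.07484729]
box bottom [array([0.466, 0.675, 0.   ]), array([0.998, 0.639, 0.   ])]
box top [0.93453022 0.60074032 0.07285434]
box top [0.48799664 0.60141579 0.03247246]
box top [0.86446614 0.60244117 0.23890017]
box top [0.64444241 0.59962966 0.17217106]
side dish (0, 0, 29, 30) [0.57418393 0.33879605 0.012     ] pred [359.8366041  162.80722325]
```

Request:
jog_arm(
  steps=[
    {"delta_rot":[0,0,-6.8],"linear":[0,0,0],"grip":0.085},
    {"delta_rot":[0,0,0],"linear":[-0.045,-0.0172,0.012],"grip":0.085},
    {"delta_rot":[0,0,0],"linear":[-0.045,-0.0172,0.012],"grip":0.085},
    {"delta_rot":[0,0,0],"linear":[-0.045,-0.0172,0.012],"grip":0.085},
    {"delta_rot":[0,0,0],"linear":[-0.045,-0.0172,0.012],"grip":0.085},
    {"delta_rot":[0,0,0],"linear":[-0.045,-0.0172,0.012],"grip":0.085},
    {"delta_rot":[0,0,0],"linear":[-0.045,-0.0172,0.012],"grip":0.085},
    {"delta_rot":[0,0,0],"linear":[-0.045,-0.0172,0.012],"grip":0.085},
    {"delta_rot":[0,0,0],"linear":[-0.045,-0.0172,0.012],"grip":0.085},
    {"delta_rot":[0,0,0],"linear":[0,0,0],"grip":0.085},
  ],
)

```text
t: 1.1
tool_pos: [0.5344, 0.3685, 0.1324]
tool_rot: [-0.365, -3.118, 0.005]
contact_force: [-0.9, 1.6, -0.9]
opening: 0.0846
grip_force: 0.0
```

Request:
jog_arm(
  steps=[
    {"delta_rot":[0,0,-0.4],"linear":[-0.045,-0.0165,0],"grip":0.085},
    {"delta_rot":[0,0,0],"linear":[0,0,0.042],"grip":0.085},
    {"delta_rot":[0,0,0],"linear":[0,0,0.042],"grip":0.085},
    {"delta_rot":[0,0,0],"linear":[0,0,0],"grip":0.085},
    {"delta_rot":[0,0,0],"linear":[0,0,0],"grip":0.085},
  ],
)

```text
t: 1.6
tool_pos: [0.5705, 0.3468, 0.0505]
tool_rot: [-0.344, -3.12, 0.002]
contact_force: [0.4, -0.4, 1.1]
opening: 0.0851
grip_force: 0.0
```

```bash
cat >> h.py <<'E'
def to(x,y,z=None):
    o=ctrl.get_obs(); R=cv2.Rodrigues(np.array(o["tool_rot"],float))[0]; p=np.array(o["tool_pos"])
    g=np.array([x,y,p[2] if z is None else z]); 
    print("pos",p.round(4),"yaw y",np.degrees(np.arctan2(R[1,1],R[0,1])).round(2),"tilt",R[:2,2].round(3),"delta",(R.T@(g-p)).round(4))
E
python3 - <<'E'
from h import *
to(.5746,.3423,.002)
save("side","pics/s1.png",(300,100,440,220),5)
E
```

```text
pos [0.5705 0.3468 0.0505] yaw y 77.42 tilt [-0.003 -0.001] delta [-0.0051 -0.0034  0.0485]
```

View pics/s1.png

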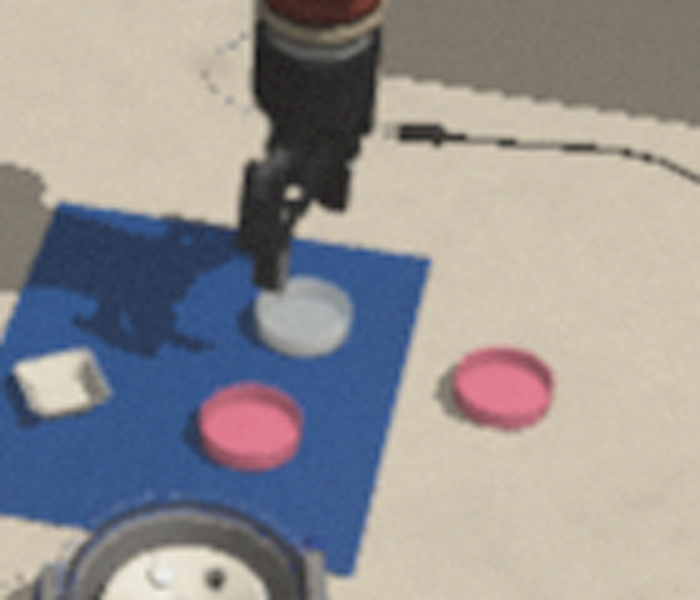

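The gripper stands above the clear dish, centred at crop (303,317). The near finger is at crop (270,285) and the boat and pink dishes are clear. I'll correct the position and descend.

Request:
jog_arm(
  steps=[
    {"delta_rot":[0,0,0.4],"linear":[-0.005,-0.0034,0],"grip":0.085},
    {"delta_rot":[0,0,0],"linear":[0,0,0.02],"grip":0.085},
    {"delta_rot":[0,0,0],"linear":[0,0,0.016],"grip":0.085},
    {"delta_rot":[0,0,0],"linear":[0,0,0.006],"grip":0.085},
    {"delta_rot":[0,0,0],"linear":[0,0,0.004],"grip":0.085},
    {"delta_rot":[0,0,0],"linear":[0,0,0],"grip":0.085},
  ],
)

```text
t: 2.25
tool_pos: [0.5757, 0.3422, 0.005]
tool_rot: [-0.356, -3.121, 0.001]
contact_force: [-0.1, 0.5, -0.2]
opening: 0.0851
grip_force: 0.0
```

```bash
python3 - <<'E'
from h import *
to(.5746,.3423,.002)
E
```

```text
pos [0.5757 0.3422 0.005 ] yaw y 76.99 tilt [-0.001 -0.   ] delta [ 0.0011 -0.0001  0.003 ]
```

Request:
jog_arm(
  steps=[
    {"delta_rot":[0,0,0],"linear":[0.001,0,0.002],"grip":0.07},
    {"delta_rot":[0,0,0],"linear":[0,0,0],"grip":0.06},
    {"delta_rot":[0,0,0],"linear":[0,0,0],"grip":0.056},
    {"delta_rot":[0,0,0],"linear":[0,0,0],"grip":0.05},
    {"delta_rot":[0,0,0],"linear":[0,0,0],"grip":0.05},
    {"delta_rot":[0,0,0],"linear":[0,0,0],"grip":0.05},
  ],
  newtons=30,
)

```text
t: 2.85
tool_pos: [0.5753, 0.3427, 0.0039]
tool_rot: [0.356, 3.121, 0.001]
contact_force: [-1.9, -0.3, 2.4]
opening: 0.0613
grip_force: 32.9
```

Request:
jog_arm(
  steps=[
    {"delta_rot":[0,0,0],"linear":[0,0,-0.01],"grip":0.05},
    {"delta_rot":[0,0,0],"linear":[0,0,-0.02],"grip":0.05},
    {"delta_rot":[0,0,0],"linear":[0,0,-0.03],"grip":0.05},
    {"delta_rot":[0,0,0],"linear":[0,0,-0.035],"grip":0.05},
    {"delta_rot":[0,0,0],"linear":[0,0,-0.035],"grip":0.05},
    {"delta_rot":[0,0,0],"linear":[0,0,-0.035],"grip":0.05},
    {"delta_rot":[0,0,0],"linear":[0,0,-0.03],"grip":0.05},
    {"delta_rot":[0,0,0],"linear":[0,0,-0.01],"grip":0.05},
    {"delta_rot":[0,0,0],"linear":[0,0,0],"grip":0.05},
  ],
)

```text
t: 3.75
tool_pos: [0.5757, 0.3428, 0.2106]
tool_rot: [0.356, 3.118, 0.003]
contact_force: [-0.3, -0.4, -1.3]
opening: 0.0613
grip_force: 32.7
```

```bash
python3 - <<'E'
from h import *
to(.5457,-.2130)
save("side","pics/s2.png",(290,60,430,180),5)
E
```

```text
pos [0.5757 0.3428 0.2106] yaw y 76.99 tilt [0.004 0.002] delta [-0.0959 -0.5483 -0.0009]
```

View pics/s2.png

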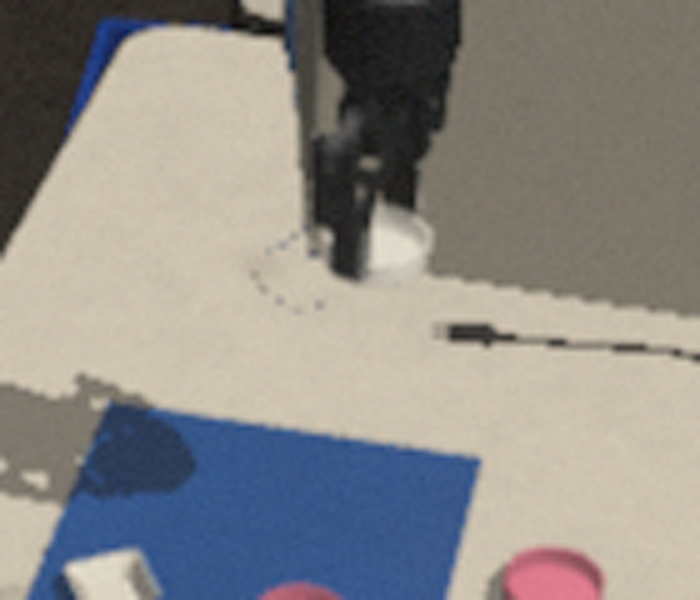

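The dish is held at crop (395,240) and the mat spot is empty. I'll check for any offset in the grip numerically during the carry.

```bash
python3 - <<'E'
from h import *
p=np.array(ctrl.get_obs()["tool_pos"]); 
for dx in(0,.006,.012):
  a=np.linspace(0,6.28,60); r=np.array([(proj("side",p+[dx+.0315*np.cos(t),.0315*np.sin(t),h])-[290,60])*5 for t in a for h in(-.002,.014)])
  print(dx,r.min(0),r.max(0))
E
```

```text
0 [316.51585372 202.42177273] [426.88405872 289.70852134]
0.006 [326.48832796 204.02974482] [437.06525902 291.42595183]
0.012 [336.47793313 205.64046542] [447.26414704 293.1463789 ]
```

Request:
jog_arm(
  steps=[
    {"delta_rot":[0,0,0],"linear":[-0.0075,-0.04,0],"grip":0.05},
    {"delta_rot":[0,0,0],"linear":[-0.0075,-0.043,0],"grip":0.05},
    {"delta_rot":[0,0,0],"linear":[-0.0075,-0.043,0],"grip":0.05},
    {"delta_rot":[0,0,0],"linear":[-0.0075,-0.043,0],"grip":0.05},
    {"delta_rot":[0,0,0],"linear":[-0.0075,-0.043,0],"grip":0.05},
    {"delta_rot":[0,0,0],"linear":[-0.0075,-0.043,0],"grip":0.05},
    {"delta_rot":[0,0,0],"linear":[-0.0075,-0.043,0],"grip":0.05},
    {"delta_rot":[0,0,0],"linear":[-0.0075,-0.043,0],"grip":0.05},
    {"delta_rot":[0,0,0],"linear":[-0.0075,-0.043,0],"grip":0.05},
    {"delta_rot":[0,0,0],"linear":[-0.0075,-0.043,0],"grip":0.05},
  ],
)

```text
t: 4.8
tool_pos: [0.5499, -0.0918, 0.205]
tool_rot: [-0.356, -3.116, -0.002]
contact_force: [1.8, -0.2, -0.4]
opening: 0.0616
grip_force: 32.8
```

Request:
jog_arm(
  steps=[
    {"delta_rot":[0,0,0],"linear":[-0.006,-0.04,0],"grip":0.05},
    {"delta_rot":[0,0,0],"linear":[-0.006,-0.035,0],"grip":0.05},
    {"delta_rot":[0,0,0],"linear":[-0.004,-0.025,0.01],"grip":0.05},
    {"delta_rot":[0,0,0],"linear":[-0.002,-0.01,0.03],"grip":0.05},
    {"delta_rot":[0,0,0],"linear":[0,0,0.04],"grip":0.05},
    {"delta_rot":[0,0,0],"linear":[0,0,0.04],"grip":0.05},
    {"delta_rot":[0,0,0],"linear":[0,0,0.02],"grip":0.05},
    {"delta_rot":[0,0,0],"linear":[0,0,0],"grip":0.05},
    {"delta_rot":[0,0,0],"linear":[0,0,0],"grip":0.05},
  ],
)

```text
t: 5.7
tool_pos: [0.5435, -0.2011, 0.0666]
tool_rot: [-0.356, -3.118, -0.002]
contact_force: [0.4, -0.4, 0.7]
opening: 0.0616
grip_force: 32.9
```

```bash
python3 - <<'E'
from h import *
to(.5437,-.2130,.013)
save("side","pics/s3.png",(255,230,395,350),5)
E
```

```text
pos [ 0.5435 -0.2011  0.0666] yaw y 76.98 tilt [-0.003  0.002] delta [-0.0031 -0.0116  0.0536]
```

View pics/s3.png

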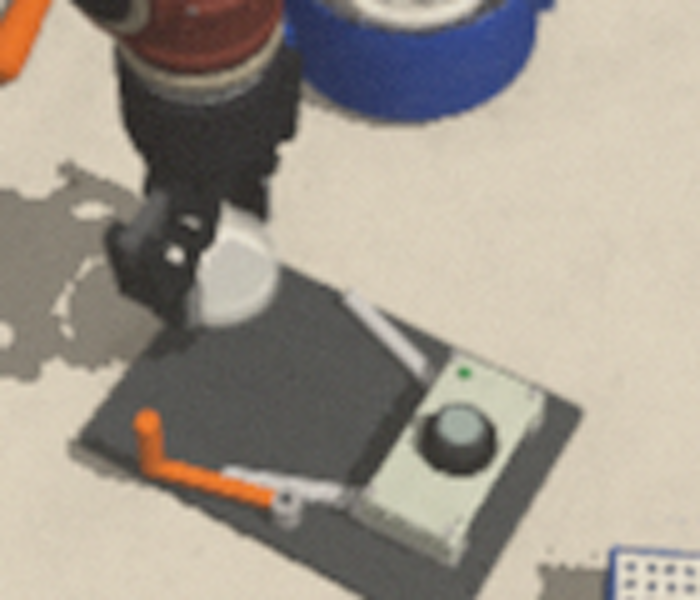

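The dish is held at crop (232,268), but it looks rounder than a level disc should, so it seems to have pitched about the finger line. The gate is open with its knob at crop (148,420), and the way in is clear. I'll estimate the tilt.

```bash
python3 - <<'E'
from h import *
from f import th
p=np.array(ctrl.get_obs()["tool_pos"]); a=np.linspace(0,2*np.pi,60)
for off in(0,.004):
 for deg in(-30,-15,0,10,20,30,40,50):
  s=np.radians(deg); ex=np.array([np.cos(th)*np.cos(s),np.sin(th)*np.cos(s),-np.sin(s)]); ey=np.array([-np.sin(th),np.cos(th),0]); ez=np.cross(ex,ey)
  c=p+[0,0,.012]
  r=np.array([(proj("side",c+ex*(off+.0315*np.cos(t))+ey*.0315*np.sin(t)+ez*h)-[255,230])*5 for t in a for h in(-.012,.004)])
  print(off,deg,"right %.0f top %.0f bot %.0f"%(r[:,0].max(),r[:,1].min(),r[:,1].max()))
d=ctrl.get_image("side")[1]; K,R,t=cam("side")
P=[]
for cu in range(205,270,6):
  for cv_ in range(230,315,6):
    u,v=255+cu/5,230+cv_/5; z=d[int(v),int(u)]
    if z>0: P.append(R.T@(np.linalg.solve(K,[u,v,1])*z-t))
P=np.array(P); c=np.median(P,0); P=P[abs(P-c).max(1)<.03]; c=P.mean(0)
n=np.linalg.svd(P-c)[2][2]; n*=np.sign(n[2]); print(len(P),c,"normal",n, "nest x comp deg",np.degrees(np.arcsin(n@[np.cos(th),np.sin(th),0])),"y",np.degrees(np.arcsin(n@[-np.sin(th),np.cos(th),0])))
E
```

```text
0 -30 right 284 top 202 bot 319
0 -15 right 283 top 200 bot 320
0 0 right 280 top 197 bot 322
0 10 right 280 top 194 bot 323
0 20 right 279 top 192 bot 324
0 30 right 277 top 190 bot 323
0 40 right 274 top 189 bot 322
0 50 right 269 top 189 bot 320
0.004 -30 right 290 top 203 bot 319
0.004 -15 right 290 top 202 bot 322
0.004 0 right 287 top 200 bot 326
0.004 10 right 287 top 198 bot 327
0.004 20 right 286 top 197 bot 328
0.004 30 right 283 top 195 bot 329
0.004 40 right 279 top 195 bot 328
0.004 50 right 274 top 195 bot 326
157 [ 0.5581675  -0.20970012  0.08092386] normal [ 0.07809873 -0.03735282  0.99624563] nest x comp deg 4.846543805067676 y -1.0819367104094717
```

The depth fit says the dish is level to within about 5°, so the look was only occlusion by the finger. I'll set it down.

Request:
jog_arm(
  steps=[
    {"delta_rot":[0,0,0],"linear":[-0.003,-0.0116,0.01],"grip":0.05},
    {"delta_rot":[0,0,0],"linear":[0,0,0.02],"grip":0.05},
    {"delta_rot":[0,0,0],"linear":[0,0,0.014],"grip":0.05},
    {"delta_rot":[0,0,0],"linear":[0,0,0.006],"grip":0.05},
    {"delta_rot":[0,0,0],"linear":[0,0,0.002],"grip":0.05},
    {"delta_rot":[0,0,0],"linear":[0,0,0.001],"grip":0.05},
    {"delta_rot":[0,0,0],"linear":[0,0,0],"grip":0.05},
    {"delta_rot":[0,0,0],"linear":[0,0,0],"grip":0.05},
  ],
)

```text
t: 6.6
tool_pos: [0.5455, -0.2139, 0.0161]
tool_rot: [0.356, 3.12, -0.001]
contact_force: [0.2, -0.3, -0.5]
opening: 0.0616
grip_force: 32.9
```

Request:
jog_arm(
  steps=[
    {"delta_rot":[0,0,0],"linear":[0,0,0.002],"grip":0.05},
    {"delta_rot":[0,0,0],"linear":[0,0,0.002],"grip":0.05},
    {"delta_rot":[0,0,0],"linear":[0,0,0],"grip":0.05},
  ],
)

```text
t: 6.9
tool_pos: [0.5447, -0.2135, 0.011]
tool_rot: [-0.356, -3.121, -0.0]
contact_force: [0.3, 0.5, 0.4]
opening: 0.0614
grip_force: 32.9
```

Request:
jog_arm(
  steps=[
    {"delta_rot":[0,0,0],"linear":[0,0,0.0015],"grip":0.05},
    {"delta_rot":[0,0,0],"linear":[0,0,0],"grip":0.05},
    {"delta_rot":[0,0,0],"linear":[0,0,0],"grip":0.05},
  ],
)

```text
t: 7.2
tool_pos: [0.545, -0.2137, 0.0099]
tool_rot: [0.356, 3.121, -0.0]
contact_force: [-0.4, -0.4, 0.8]
opening: 0.0616
grip_force: 32.9
```

Request:
jog_arm(
  steps=[
    {"delta_rot":[0,0,0],"linear":[0,0,0],"grip":0.07},
    {"delta_rot":[0,0,0],"linear":[0,0,0],"grip":0.084},
    {"delta_rot":[0,0,0],"linear":[0,0,0],"grip":0.084},
    {"delta_rot":[0,0,0],"linear":[0,0,-0.01],"grip":0.084},
    {"delta_rot":[0,0,0],"linear":[0,0,-0.03],"grip":0.084},
    {"delta_rot":[0,0,0],"linear":[0,0,-0.03],"grip":0.084},
    {"delta_rot":[0,0,0],"linear":[0.04,0,0],"grip":0.06},
    {"delta_rot":[0,0,0],"linear":[0.04,0,0],"grip":0.036},
    {"delta_rot":[0,0,0],"linear":[0,0,0],"grip":0.036},
    {"delta_rot":[0,0,0],"linear":[0,0,0],"grip":0.036},
  ],
)

```text
t: 8.2
tool_pos: [0.4666, -0.1956, 0.0804]
tool_rot: [0.357, 3.12, -0.001]
contact_force: [1.0, -0.6, 0.3]
opening: 0.0361
grip_force: 0.0
```

```bash
python3 - <<'E'
from h import *
from f import nest,Rn
for n in("side","top"):
    im,_=ctrl.get_image(n); cv2.imwrite(n+"1.png",im[:,:,::-1])
o=ctrl.get_obs(); p=np.array(o["tool_pos"]); print("tcp nest",Rn.T@(p[:2]-nest),p[2],o["opening"])
g=nest+Rn@[-.175,0]; to(*g,.017)
s=cv2.imread("side1.png")[230:350,230:380]; t=cv2.imread("top1.png")[190:310,320:420]
cv2.imwrite("pics/st1.png",np.hstack([cv2.resize(s,(500,400)),cv2.resize(t,(300,360)).copy() if 0 else cv2.resize(t,(300,400))]))
E
```

```text
tcp nest [-0.1913065  -0.00117129] 0.08107303545132069 0.03629049694629582
pos [ 0.4682 -0.1963  0.0811] yaw y 76.99 tilt [ 0.002 -0.001] delta [-0.0161  0.0012  0.0641]
```

View pics/st1.png

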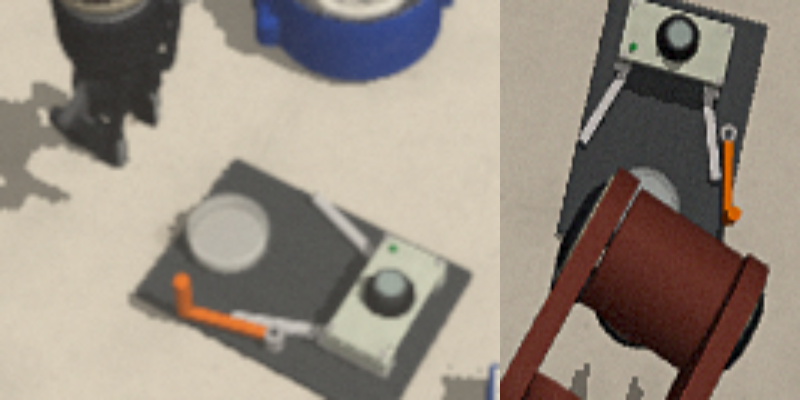

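The dish lies flat on the apron, centred at crop (227,233), clear of the open gate. Now I'll lower the narrowed fingers behind it and push.

Request:
jog_arm(
  steps=[
    {"delta_rot":[0,0,0],"linear":[0,0.001,0.03],"grip":0.03},
    {"delta_rot":[0,0,0],"linear":[0,0,0.025],"grip":0.03},
    {"delta_rot":[0,0,0],"linear":[0,0,0.01],"grip":0.03},
    {"delta_rot":[0,0,0],"linear":[-0.015,0,0],"grip":0.03},
    {"delta_rot":[0,0,0],"linear":[-0.015,0,0],"grip":0.03},
    {"delta_rot":[0,0,0],"linear":[-0.01,0,0],"grip":0.03},
    {"delta_rot":[0,0,0],"linear":[-0.01,0,0],"grip":0.03},
    {"delta_rot":[0,0,0],"linear":[0,0,0],"grip":0.03},
  ],
)

```text
t: 9.1
tool_pos: [0.5176, -0.2066, 0.0156]
tool_rot: [0.355, 3.12, -0.001]
contact_force: [0.1, 0.5, -0.3]
opening: 0.0299
grip_force: 0.0
```

```bash
cat > st.py <<'E'
from h import *
from f import nest,Rn
import sys
o=ctrl.get_obs(); p=np.array(o["tool_pos"]); print("t",o["t"],"tcp nest",(Rn.T@(p[:2]-nest)).round(4),p[2].round(4),"F nest",(Rn.T@np.array(o["contact_force"])[:2]).round(1))
s=ctrl.get_image("side")[0][:,:,::-1][230:350,240:390]
cv2.imwrite(sys.argv[1],cv2.resize(s,None,fx=5,fy=5,interpolation=cv2.INTER_CUBIC))
E
python3 st.py pics/p1.png
```

```text
t 9.1 tcp nest [-1.409e-01 -1.000e-04] 0.0156 F nest [-0.   0.6]
```

View pics/p1.png

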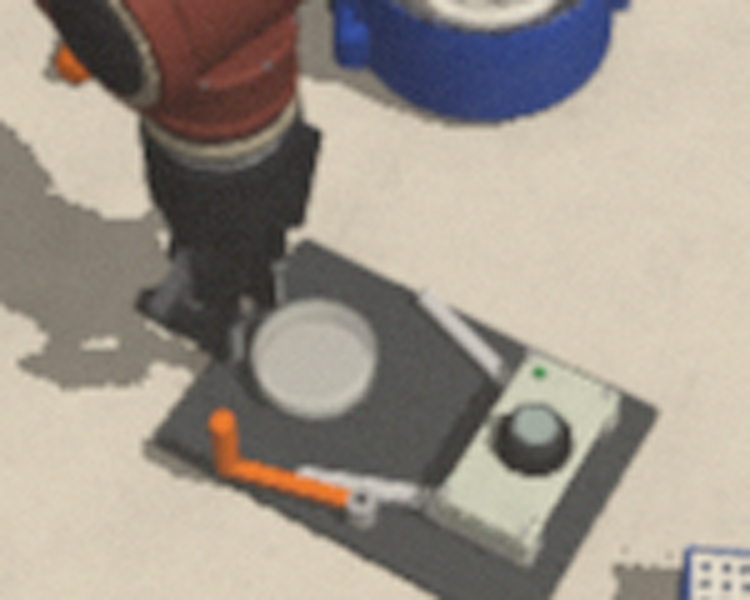

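The fingers have met the dish's rear, with the dish at crop (313,357), and it is moving straight. I'll keep pushing.

Request:
jog_arm(
  steps=[
    {"delta_rot":[0,0,0],"linear":[-0.009,0,0],"grip":0.03},
    {"delta_rot":[0,0,0],"linear":[-0.009,0,0],"grip":0.03},
    {"delta_rot":[0,0,0],"linear":[-0.009,0,0],"grip":0.03},
    {"delta_rot":[0,0,0],"linear":[-0.009,0,0],"grip":0.03},
    {"delta_rot":[0,0,0],"linear":[-0.009,0,0],"grip":0.03},
    {"delta_rot":[0,0,0],"linear":[-0.009,0,0],"grip":0.03},
    {"delta_rot":[0,0,0],"linear":[-0.009,0,0],"grip":0.03},
    {"delta_rot":[0,0,0],"linear":[-0.009,0,0],"grip":0.03},
    {"delta_rot":[0,0,0],"linear":[-0.006,0,0],"grip":0.03},
    {"delta_rot":[0,0,0],"linear":[0,0,0],"grip":0.03},
  ],
)

```text
t: 10.15
tool_pos: [0.5928, -0.2238, 0.015]
tool_rot: [0.356, 3.121, -0.0]
contact_force: [-0.6, 0.3, 0.3]
opening: 0.03
grip_force: 0.0
```

```bash
python3 st.py pics/p2.png
```

```text
t 10.15 tcp nest [-0.0638  0.    ] 0.015 F nest [-0.7  0.1]
```

View pics/p2.png

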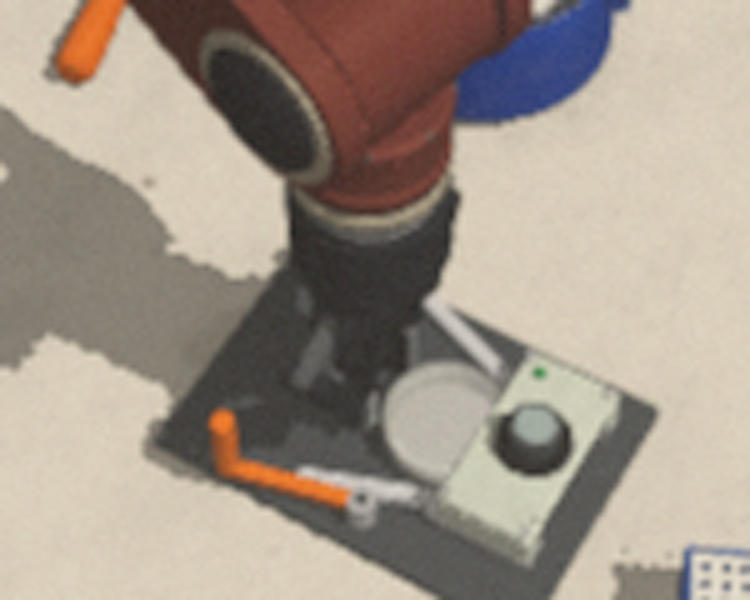

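The dish is between the rails, entering under the bridge, centred near crop (445,420). I'll push the last 25 mm slowly and watch the force.

Request:
jog_arm(
  steps=[
    {"delta_rot":[0,0,0],"linear":[-0.005,0,0],"grip":0.03},
    {"delta_rot":[0,0,0],"linear":[-0.005,0,0],"grip":0.03},
    {"delta_rot":[0,0,0],"linear":[-0.005,0,0],"grip":0.03},
    {"delta_rot":[0,0,0],"linear":[-0.004,0,0],"grip":0.03},
    {"delta_rot":[0,0,0],"linear":[-0.002,0,0],"grip":0.03},
    {"delta_rot":[0,0,0],"linear":[0,0,0],"grip":0.03},
  ],
)

```text
t: 10.8
tool_pos: [0.6127, -0.2283, 0.0149]
tool_rot: [0.356, 3.121, -0.0]
contact_force: [-1.0, 1.4, -0.4]
opening: 0.0303
grip_force: 0.0
```

```bash
python3 st.py x.png
```

```text
t 10.8 tcp nest [-0.0433  0.0001] 0.0149 F nest [-1.3  1.1]
```

Request:
jog_arm(
  steps=[
    {"delta_rot":[0,0,0],"linear":[-0.002,0,0],"grip":0.03},
    {"delta_rot":[0,0,0],"linear":[-0.001,0,0],"grip":0.03},
    {"delta_rot":[0,0,0],"linear":[0,0,0],"grip":0.03},
  ],
)

```text
t: 11.15
tool_pos: [0.6154, -0.229, 0.0148]
tool_rot: [0.356, 3.121, -0.0]
contact_force: [0.5, -1.2, -0.3]
opening: 0.03
grip_force: 0.0
```

Request:
jog_arm(
  steps=[
    {"delta_rot":[0,0,0],"linear":[-0.001,0,0],"grip":0.03},
    {"delta_rot":[0,0,0],"linear":[0,0,0],"grip":0.03},
  ],
)

```text
t: 11.35
tool_pos: [0.6163, -0.2291, 0.0148]
tool_rot: [0.356, 3.121, -0.0]
contact_force: [-0.3, -0.3, -0.4]
opening: 0.0305
grip_force: 0.0
```

Request:
jog_arm(
  steps=[
    {"delta_rot":[0,0,0],"linear":[-0.001,0,0],"grip":0.03},
    {"delta_rot":[0,0,0],"linear":[0,0,0],"grip":0.03},
  ],
)

```text
t: 11.55
tool_pos: [0.6173, -0.2294, 0.0148]
tool_rot: [0.356, 3.121, -0.0]
contact_force: [-0.5, -0.2, 0.1]
opening: 0.0302
grip_force: 0.0
```

Request:
jog_arm(
  steps=[
    {"delta_rot":[0,0,0],"linear":[-0.001,0,0],"grip":0.03},
    {"delta_rot":[0,0,0],"linear":[0,0,0],"grip":0.03},
  ],
)

```text
t: 11.75
tool_pos: [0.6183, -0.2296, 0.0149]
tool_rot: [0.356, 3.121, -0.0]
contact_force: [-0.5, 0.3, 0.2]
opening: 0.0297
grip_force: 0.0
```

Request:
jog_arm(
  steps=[
    {"delta_rot":[0,0,0],"linear":[-0.001,0,0],"grip":0.03},
    {"delta_rot":[0,0,0],"linear":[0,0,0],"grip":0.03},
  ],
)

```text
t: 11.95
tool_pos: [0.6191, -0.2297, 0.0147]
tool_rot: [-0.356, -3.121, -0.0]
contact_force: [0.1, 1.1, 0.3]
opening: 0.0303
grip_force: 0.3
```

Request:
jog_arm(
  steps=[
    {"delta_rot":[0,0,0],"linear":[-0.001,0,0],"grip":0.03},
    {"delta_rot":[0,0,0],"linear":[0,0,0],"grip":0.03},
  ],
)

```text
t: 12.15
tool_pos: [0.6198, -0.2296, 0.0146]
tool_rot: [-0.356, -3.12, -0.001]
contact_force: [-2.1, 0.6, 1.8]
opening: 0.0294
grip_force: 1.3
```

Request:
jog_arm(
  steps=[
    {"delta_rot":[0,0,0],"linear":[-0.001,0,0],"grip":0.03},
    {"delta_rot":[0,0,0],"linear":[0,0,0],"grip":0.03},
  ],
)

```text
t: 12.35
tool_pos: [0.6203, -0.2296, 0.0144]
tool_rot: [-0.355, -3.119, -0.002]
contact_force: [-3.9, 3.0, 3.4]
opening: 0.0301
grip_force: 2.7
```

Request:
jog_arm(
  steps=[
    {"delta_rot":[0,0,0],"linear":[-0.001,0,0],"grip":0.03},
    {"delta_rot":[0,0,0],"linear":[0,0,0],"grip":0.03},
  ],
)

```text
t: 12.55
tool_pos: [0.6204, -0.2296, 0.0141]
tool_rot: [-0.355, -3.117, -0.002]
contact_force: [-5.9, 3.9, 2.4]
opening: 0.0299
grip_force: 4.1
```

```bash
python3 st.py x.png
```

```text
t 12.55 tcp nest [-0.0355  0.0006] 0.0141 F nest [-6.6  2.5]
```

The dish is stopped firmly: the last 1 mm commanded moved it 0.1 mm, at 6.6 N, so it is home. I'll retreat backward, then up, and go above the knob with the fingers open.

Request:
jog_arm(
  steps=[
    {"delta_rot":[0,0,0],"linear":[0.01,0,0],"grip":0.03},
    {"delta_rot":[0,0,0],"linear":[0.02,0,0],"grip":0.03},
    {"delta_rot":[0,0,0],"linear":[0,0,-0.03],"grip":0.03},
    {"delta_rot":[0,0,0],"linear":[0,0,-0.04],"grip":0.04},
    {"delta_rot":[0,0,0],"linear":[0,0,-0.03],"grip":0.05},
    {"delta_rot":[0,0,0],"linear":[0.02,-0.035,0],"grip":0.05},
    {"delta_rot":[0,0,0],"linear":[0.02,-0.04,0],"grip":0.05},
    {"delta_rot":[0,0,0],"linear":[0,0,0],"grip":0.05},
  ],
)

```text
t: 13.4
tool_pos: [0.5349, -0.2914, 0.1156]
tool_rot: [0.363, 3.119, -0.005]
contact_force: [-0.0, 0.6, -0.5]
opening: 0.05
grip_force: 0.0
```

```bash
python3 st.py x.png; python3 - <<'E'
from h import *
from f import nest,Rn
s=ray("side",284.6,313.6,.063)[:2]; print("knob side",s,Rn.T@(s-nest))
im=ctrl.get_image("side")[0][:,:,::-1]; h=cv2.cvtColor(im,cv2.COLOR_BGR2HSV)
m=((h[:,:,0]<18)&(h[:,:,1]>150)&(h[:,:,2]>100)).astype(np.uint8)*255; m[:300]=0;m[340:]=0;m[:,:270]=0;m[:,330:]=0
x=cv2.boundingRect(m); print("orange",x)
kn=np.array([.5352,-.2873]); to(*((kn+s)/2),.03)
E
```

```text
t 13.4 tcp nest [-0.105  -0.0789] 0.1156 F nest [-0.2  0.6]
knob side [ 0.53927421 -0.28818877] [-0.10143268 -0.07476353]
orange (282, 312, 27, 19)
pos [ 0.5366 -0.2887  0.1151] yaw y 76.86 tilt [ 0.001 -0.001] delta [-0.0002  0.0011  0.0851]
```

Request:
jog_arm(
  steps=[
    {"delta_rot":[0,0,0],"linear":[0,0.001,0.03],"grip":0.05},
    {"delta_rot":[0,0,0],"linear":[0,0,0.025],"grip":0.05},
    {"delta_rot":[0,0,0],"linear":[0,0,0.02],"grip":0.05},
    {"delta_rot":[0,0,0],"linear":[0,0,0.01],"grip":0.05},
    {"delta_rot":[0,0,0],"linear":[0,0,0],"grip":0.03},
    {"delta_rot":[0,0,0],"linear":[0,0,0],"grip":0.015},
    {"delta_rot":[0,0,0],"linear":[0,0,0],"grip":0.008},
    {"delta_rot":[0,0,0],"linear":[0,0,0],"grip":0.008},
  ],
  newtons=20,
)

```text
t: 14.3
tool_pos: [0.5384, -0.2873, 0.0313]
tool_rot: [0.356, 3.119, -0.002]
contact_force: [1.7, 0.4, 0.6]
opening: 0.0114
grip_force: 21.9
```

```bash
cat > arc.py <<'E'
from h import *
from f import nest,Rn
o=ctrl.get_obs(); p=np.array(o["tool_pos"]); R=cv2.Rodrigues(np.array(o["tool_rot"],float))[0]
pv=np.array([-.0377,-.0616]); k=Rn.T@(p[:2]-nest)-pv; a=np.arctan2(k[1],k[0])%(2*np.pi); r=np.hypot(*k)
print("knob",k+pv,"r",r,"gate",a-np.pi/2)
n=13; A=np.linspace(a,np.pi/2+.05,n+1); Q=np.c_[np.cos(A),np.sin(A)]*np.linspace(r,.068,n+1)[:,None]
for d in np.diff(Q,axis=0): print((R.T@np.r_[Rn@d,0]).round(4)[:2].tolist())
E
python3 arc.py
```

```text
knob [-0.10250563 -0.07408923] r 0.06599810559990496 gate 1.7611805620468362
[0.0012, 0.0086]
[0.0001, 0.0087]
[-0.001, 0.0087]
[-0.0022, 0.0085]
[-0.0033, 0.0081]
[-0.0043, 0.0077]
[-0.0053, 0.007]
[-0.0062, 0.0063]
[-0.007, 0.0054]
[-0.0077, 0.0045]
[-0.0082, 0.0034]
[-0.0086, 0.0023]
[-0.0089, 0.0012]
```

Request:
jog_arm(
  steps=[
    {"delta_rot":[0,0,0],"linear":[0.0012,0.0086,0],"grip":0.008},
    {"delta_rot":[0,0,0],"linear":[0.0001,0.0087,0],"grip":0.008},
    {"delta_rot":[0,0,0],"linear":[-0.001,0.0087,0],"grip":0.008},
    {"delta_rot":[0,0,0],"linear":[-0.0022,0.0085,0],"grip":0.008},
    {"delta_rot":[0,0,0],"linear":[-0.0033,0.0081,0],"grip":0.008},
    {"delta_rot":[0,0,0],"linear":[-0.0043,0.0077,0],"grip":0.008},
    {"delta_rot":[0,0,0],"linear":[-0.0053,0.007,0],"grip":0.008},
    {"delta_rot":[0,0,0],"linear":[0,0,0],"grip":0.008},
  ],
)

```text
t: 15.1
tool_pos: [0.566, -0.2334, 0.0304]
tool_rot: [0.354, 3.12, 0.0]
contact_force: [1.1, -0.1, 6.2]
opening: 0.0113
grip_force: 23.0
```

```bash
sed -i 's/n=13/n=7/' arc.py; python3 arc.py; python3 -c "
from h import *;print(ctrl.get_obs()['contact_force'])"
```

```text
knob [-0.08766945 -0.0153832 ] r 0.0680656943753277 gate 0.824392870934493
[-0.0054, 0.0052]
[-0.006, 0.0046]
[-0.0064, 0.0039]
[-0.0068, 0.0032]
[-0.0071, 0.0024]
[-0.0073, 0.0016]
[-0.0075, 0.0008]
[ 1.11308688 -0.10548827  6.20352983]
```

Request:
jog_arm(
  steps=[
    {"delta_rot":[0,0,0],"linear":[-0.0054,0.0052,-0.0008],"grip":0.008},
    {"delta_rot":[0,0,0],"linear":[-0.006,0.0046,0],"grip":0.008},
    {"delta_rot":[0,0,0],"linear":[-0.0064,0.0039,0],"grip":0.008},
    {"delta_rot":[0,0,0],"linear":[-0.0068,0.0032,0],"grip":0.008},
    {"delta_rot":[0,0,0],"linear":[-0.0071,0.0024,0],"grip":0.008},
    {"delta_rot":[0,0,0],"linear":[-0.0073,0.0016,0],"grip":0.008},
    {"delta_rot":[0,0,0],"linear":[-0.006,0.0007,0],"grip":0.008},
    {"delta_rot":[0,0,0],"linear":[0,0,0],"grip":0.008},
  ],
)

```text
t: 15.9
tool_pos: [0.6144, -0.2218, 0.0304]
tool_rot: [0.355, 3.121, 0.004]
contact_force: [1.4, 5.1, 6.3]
opening: 0.0115
grip_force: 23.0
```

Request:
jog_arm(
  steps=[
    {"delta_rot":[0,0,0],"linear":[-0.002,0,0],"grip":0.008},
    {"delta_rot":[0,0,0],"linear":[0,0,0],"grip":0.008},
  ],
)

```text
t: 16.1
tool_pos: [0.6157, -0.222, 0.0304]
tool_rot: [-0.356, -3.121, -0.005]
contact_force: [-0.4, 5.4, 5.3]
opening: 0.011
grip_force: 23.0
```

```bash
python3 arc.py|head -1; python3 st.py x.png
```

```text
knob [-0.04184168  0.00691562] r 0.06864068654148066 gate 0.0603751799676604
t 16.1 tcp nest [-0.0418  0.0069] 0.0304 F nest [-1.6  5.2]
```

Request:
jog_arm(
  steps=[
    {"delta_rot":[0,0,0],"linear":[-0.002,0,0],"grip":0.008},
    {"delta_rot":[0,0,0],"linear":[-0.001,0,0],"grip":0.008},
    {"delta_rot":[0,0,0],"linear":[0,0,0],"grip":0.008},
  ],
)

```text
t: 16.45
tool_pos: [0.6184, -0.2223, 0.0304]
tool_rot: [-0.356, -3.121, -0.006]
contact_force: [0.4, 7.6, 5.2]
opening: 0.0113
grip_force: 23.1
```

Request:
jog_arm(
  steps=[
    {"delta_rot":[0,0,0],"linear":[-0.0015,0,0],"grip":0.008},
    {"delta_rot":[0,0,0],"linear":[0,0,0],"grip":0.008},
  ],
)

```text
t: 16.65
tool_pos: [0.62, -0.2225, 0.0304]
tool_rot: [-0.356, -3.121, -0.006]
contact_force: [0.6, 6.9, 5.2]
opening: 0.011
grip_force: 23.1
```

Request:
jog_arm(
  steps=[
    {"delta_rot":[0,0,0],"linear":[-0.0015,0,0],"grip":0.008},
    {"delta_rot":[0,0,0],"linear":[0,0,0],"grip":0.008},
  ],
)

```text
t: 16.85
tool_pos: [0.6214, -0.2228, 0.0304]
tool_rot: [-0.356, -3.121, -0.007]
contact_force: [0.6, 7.1, 5.1]
opening: 0.0113
grip_force: 23.1
```

```bash
python3 arc.py|head -1; python3 st.py x.png
```

```text
knob [-0.036061    0.00740244] r 0.06902190327579498 gate -0.023748315140786458
t 16.85 tcp nest [-0.0361  0.0074] 0.0304 F nest [-1.   7.1]
```

Request:
jog_arm(
  steps=[
    {"delta_rot":[0,0,0],"linear":[-0.001,0.002,-0.0008],"grip":0.008},
    {"delta_rot":[0,0,0],"linear":[0,0,0],"grip":0.008},
  ],
)

```text
t: 17.1
tool_pos: [0.622, -0.2229, 0.0305]
tool_rot: [-0.355, -3.12, -0.001]
contact_force: [-0.6, 1.8, 0.7]
opening: 0.0109
grip_force: 22.5
```

Request:
jog_arm(
  steps=[
    {"delta_rot":[0,0,0],"linear":[-0.001,0,0],"grip":0.008},
    {"delta_rot":[0,0,0],"linear":[0,0,0],"grip":0.008},
  ],
)

```text
t: 17.3
tool_pos: [0.623, -0.2231, 0.0305]
tool_rot: [-0.356, -3.12, -0.002]
contact_force: [0.4, 3.1, 0.3]
opening: 0.0113
grip_force: 22.4
```

Request:
jog_arm(
  steps=[
    {"delta_rot":[0,0,0],"linear":[-0.001,0,0],"grip":0.008},
    {"delta_rot":[0,0,0],"linear":[0,0,0],"grip":0.008},
  ],
)

```text
t: 17.5
tool_pos: [0.6241, -0.2233, 0.0306]
tool_rot: [-0.356, -3.12, -0.002]
contact_force: [-1.0, 4.5, -1.4]
opening: 0.0113
grip_force: 22.3
```

```bash
python3 arc.py|head -1; python3 st.py x.png
```

```text
knob [-0.03335168  0.00747181] r 0.06920854283454268 gate -0.06287062867740323
t 17.5 tcp nest [-0.0334  0.0075] 0.0306 F nest [-2.   4.2]
```

Request:
jog_arm(
  steps=[
    {"delta_rot":[0,0,0],"linear":[-0.001,0,0],"grip":0.008},
    {"delta_rot":[0,0,0],"linear":[0,0,0],"grip":0.008},
  ],
)

```text
t: 17.75
tool_pos: [0.6251, -0.2236, 0.0307]
tool_rot: [-0.356, -3.12, -0.002]
contact_force: [0.5, 5.4, -3.8]
opening: 0.0115
grip_force: 22.1
```

Request:
jog_arm(
  steps=[
    {"delta_rot":[0,0,0],"linear":[-0.001,0,0],"grip":0.008},
    {"delta_rot":[0,0,0],"linear":[0,0,0],"grip":0.008},
  ],
)

```text
t: 17.95
tool_pos: [0.626, -0.2238, 0.0307]
tool_rot: [-0.356, -3.12, -0.002]
contact_force: [-0.3, 4.5, -3.5]
opening: 0.0114
grip_force: 22.1
```

```bash
python3 arc.py|head -1; python3 st.py pics/g1.png
```

```text
knob [-0.03132073  0.00741053] r 0.06930474938416291 gate -0.09217713594809496
t 17.95 tcp nest [-0.0313  0.0074] 0.0307 F nest [-1.3  4.4]
```

View pics/g1.png

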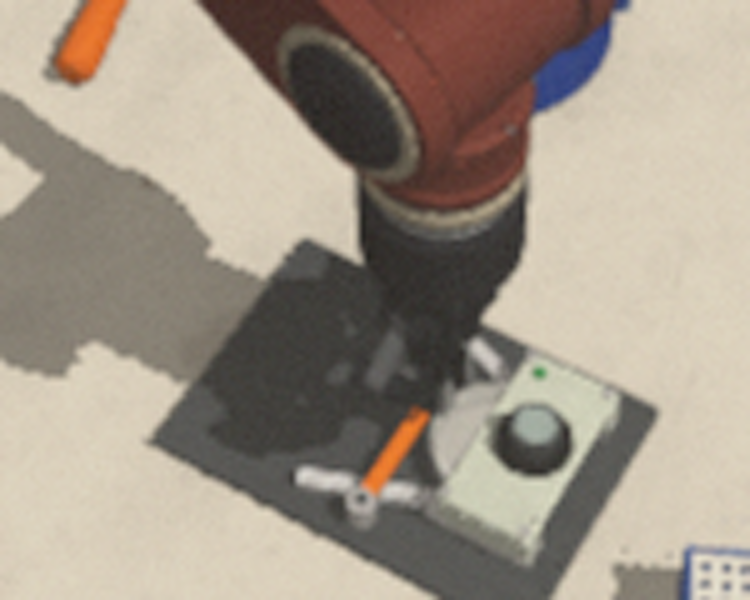

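The gate arm runs from the pin at crop (362,495) to (420,412), nearly square, with a thin gap to the dish's rear edge at (432,440). I'll measure the arm angle numerically.

```bash
cat > ga.py <<'E'
from h import *
from f import nest,Rn
im=ctrl.get_image("side")[0][:,:,::-1]; h=cv2.cvtColor(im,cv2.COLOR_BGR2HSV)
m=((h[:,:,0]<18)&(h[:,:,1]>130)&(h[:,:,2]>90)).astype(np.uint8); m[:300]=0;m[335:]=0;m[:,:275]=0;m[:,340:]=0
v,u=np.nonzero(m); P=np.array([Rn.T@(ray("side",a,b,.024)[:2]-nest) for a,b in zip(u,v)])
print(len(P),"near pin->",P.min(0).round(4),P.max(0).round(4))
Q=P[P[:,1]<-.008]; vx,vy,x0,y0=cv2.fitLine(Q.astype(np.float32),cv2.DIST_L2,0,.01,.01).ravel()
s=np.sign(vy); a=np.arctan2(vy*s,vx*s); print("arm angle est (gate rad)",a-np.pi/2,"x at y=-.062, 0:",x0+(-.062-y0)*vx/vy,x0+(0-y0)*vx/vy)
E
python3 ga.py
```

```text
84 near pin-> [-0.0407 -0.0542] [-0.0291 -0.0038]
arm angle est (gate rad) -0.03058827 x at y=-.062, 0: -0.035847794 -0.03395073
```

Request:
jog_arm(
  steps=[
    {"delta_rot":[0,0,0],"linear":[-0.001,0.0005,0.0003],"grip":0.008},
    {"delta_rot":[0,0,0],"linear":[0,0,0],"grip":0.008},
  ],
)

```text
t: 18.25
tool_pos: [0.6264, -0.2239, 0.0306]
tool_rot: [-0.355, -3.118, -0.0]
contact_force: [-4.1, 3.2, -1.0]
opening: 0.0109
grip_force: 22.3
```

Request:
jog_arm(
  steps=[
    {"delta_rot":[0,0,0],"linear":[-0.001,0.0005,0],"grip":0.008},
    {"delta_rot":[0,0,0],"linear":[0,0,0],"grip":0.008},
  ],
)

```text
t: 18.45
tool_pos: [0.6265, -0.2238, 0.0305]
tool_rot: [-0.355, -3.116, 0.0]
contact_force: [-6.8, 4.6, 1.5]
opening: 0.0112
grip_force: 22.5
```

Request:
jog_arm(
  steps=[
    {"delta_rot":[0,0,0],"linear":[-0.001,0,0],"grip":0.008},
    {"delta_rot":[0,0,0],"linear":[0,0,0],"grip":0.008},
  ],
)

```text
t: 18.65
tool_pos: [0.6267, -0.2239, 0.0304]
tool_rot: [-0.354, -3.114, -0.0]
contact_force: [-9.4, 4.3, 2.4]
opening: 0.0112
grip_force: 22.7
```

```bash
python3 arc.py|head -1; python3 st.py x.png;python3 ga.py
```

```text
knob [-0.0306239  0.0074987] r 0.0694600716733742 gate -0.10204999908823953
t 18.65 tcp nest [-0.0306  0.0075] 0.0304 F nest [-10.1   2.1]
81 near pin-> [-0.0401 -0.0542] [-0.0291 -0.0038]
arm angle est (gate rad) -0.028625846 x at y=-.062, 0: -0.035634093 -0.033858806
```

Firm stop reached: 10 N with no further motion, at a measured angle of about 0. I'll release, rise clear and verify.

Request:
jog_arm(
  steps=[
    {"delta_rot":[0,0,0],"linear":[0.0015,0,0],"grip":0.012},
    {"delta_rot":[0,0,0],"linear":[0,0,0],"grip":0.025},
    {"delta_rot":[0,0,0],"linear":[0,0,0],"grip":0.035},
    {"delta_rot":[0,0,0],"linear":[0,0,-0.01],"grip":0.035},
    {"delta_rot":[0,0,0],"linear":[0,0,-0.03],"grip":0.035},
    {"delta_rot":[0,0,0],"linear":[0,0,-0.04],"grip":0.035},
    {"delta_rot":[0,0,0],"linear":[0.04,0,-0.02],"grip":0.035},
    {"delta_rot":[0,0,0],"linear":[0.045,0,0],"grip":0.035},
    {"delta_rot":[0,0,0],"linear":[0.045,0,0],"grip":0.035},
    {"delta_rot":[0,0,0],"linear":[0.045,0,0],"grip":0.035},
  ],
)

```text
t: 19.75
tool_pos: [0.4567, -0.1846, 0.1326]
tool_rot: [0.355, 3.119, -0.003]
contact_force: [0.4, -0.7, 0.8]
opening: 0.0349
grip_force: 0.0
```

```bash
python3 ga.py; python3 st.py x.png; python3 - <<'E'
from h import *
from f import nest,Rn
im=ctrl.get_image("side")[0][:,:,::-1]; h=cv2.cvtColor(im,cv2.COLOR_BGR2HSV)
S,V=h[:,:,1].astype(int),h[:,:,2].astype(int)
# classify along nest x axis line through y=-0.02..0.005, z=.024
for y in(-.03,-.02,-.012):
  r=[]
  for x in np.arange(-.06,.0,.0025):
    u,v=proj("side",np.r_[nest+Rn@[x,y],.024]).round().astype(int); b,g,rr=im[v,u].astype(int)
    r.append("O" if rr-b>60 else ("L" if V[v,u]>125 else "d"))
  print(y,"".join(r))
a=cv2.imread("topraw.png").astype(int); b=ctrl.get_image("top")[0][:,:,::-1].astype(int)
d=abs(a-b).sum(2)>90
for n,(x,y) in dict(boat=(196,288),beaker=(275,298),vial=(493,270)).items(): print(n,d[y-14:y+15,x-14:x+15].sum())
E
```

```text
142 near pin-> [-0.0508 -0.0542] [-0.0291  0.0301]
arm angle est (gate rad) -0.028625846 x at y=-.062, 0: -0.035634093 -0.033858806
t 19.8 tcp nest [-0.2131  0.0093] 0.1288 F nest [-0.  2.]
-0.03 ddddddddOOOOOdddddddLLLL
-0.02 ddddddddOOOOOdddLLLLLLLL
-0.012 dddddddddOOOOdLLLLLLLLLL
boat 0
beaker 0
vial 0
```

The gate stayed shut after release, the dish edge is where a homed dish should be (about 2 mm ahead of the arm), and the bystanders haven't moved. Handing in.

```bash
python3 -c "
from station import ctrl; print(ctrl.finish_job())"
```

```text
the job is handed in; nothing more can be done
None
```

The clear petri dish is fully home under the bridge and the orange gate was then swung shut to its stop behind it; the boat, beaker and vial were not moved, and the job was handed in at about 20 s.

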